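# Kit the guitar-care tray to its layout cards

## Task

Lay out the kit tray to match its drawn layout cards: stand the glass slide on its circle, and lay the steel capo and the pick case flat on their outlines, centred and turned the same way round as drawn. Set the glass slide down gently, without dropping it or knocking it over, and leave the other things on the bench where they are.

Things in the scene. Friction and masses are not known exactly. Their poses are not given: they have to be found in the camera images.
- tray: Fixed grey shallow kit tray, 134 x 332 mm (own x, y), floor 8 mm above the bench, rim 5 mm wide and 14 mm high. Origin: centre of its underside, on the bench. Three white layout cards lie in it in a row along its y, 104 mm apart, in any order.
- card_slide: Fixed white layout card lying on the tray floor, 108 x 80 mm (own x, y), 2 mm thick, its top 10 mm above the bench; a black outline drawn 5 mm larger all round than its item. Origin: centre of its underside. The item belongs with its origin over the card's origin; the outline is a circle of 38 mm diameter (the glass slide stands in it).
- card_capo: Fixed white layout card lying on the tray floor, 108 x 80 mm (own x, y), 2 mm thick, its top 10 mm above the bench; a black outline drawn 5 mm larger all round than its item. Origin: centre of its underside. The item belongs with its origin over the card's origin and its x and y axes along the card's; the outline is the capo's C with its thumbscrew, seen from above.
- card_case: Fixed white layout card lying on the tray floor, 108 x 80 mm (own x, y), 2 mm thick, its top 10 mm above the bench; a black outline drawn 5 mm larger all round than its item. Origin: centre of its underside. The item belongs with its origin over the card's origin and its x and y axes along the card's; the outline is a 74 x 54 mm rectangle with two small boxes outside its +y long side that mark the hinge knuckles.
- slide: Clear glass guitar slide: a plain tube standing on end on the bench, outer diameter 28 mm, bore 21 mm, 62 mm high, about 60 g. Origin: centre of its lower end, z up along the tube. Can be gripped across its diameter from above. It is fragile and must not topple.
- capo: Steel screw capo lying flat on its side on the bench, 90 x 62 x 14 mm (x, y, z), about 90 g, C-shaped seen from above: a straight bar 90 x 12 mm along x at y = -25 mm, a 12 mm wide spine at the +x end (x = +33 to +45 mm), and a short 10 mm wide jaw coming back from the spine at y = +15 mm (x = +12 to +45 mm) with a 14 mm thumbscrew outside it (x = +20 mm, to y = +31 mm). Gap between bar and jaw 29 mm. Origin: centre of the underside of this 90 x 62 mm extent; z up.
- capo_grip (a point): A good place to grip the capo, clear of its jaw: middle of the bar's section at x = -10, y = -25, z = 7 mm of the capo; the bar is 12 mm wide there (along the capo's y).
- capo_spine (a point): Middle of the capo's spine, x = +39, y = -5.5, z = 7 mm of the capo; marks its closed end.
- pick_case: Closed grey plastic pick case lying flat on the bench, 64 x 44 x 18 mm (x, y, z), about 50 g, with a dark latch in the middle of its -y long side and two dark hinge knuckles at x = -22 and +22 mm on its +y long side, standing out 4 mm (10 mm long). Lid and base move as one. Grip it across its 44 mm width at the middle. Origin: centre of its underside; z up.
- case_hinge (a point): Middle of the pick case's hinge line (y = +22.5, z = 14.5 mm of the case).
- pedal: Bystander, to be left alone: brown delay pedal, 115 x 74 x 48 mm with its knobs, 0.45 kg. Origin under its centre.
- brass_slide: Bystander, to be left alone: brass slide standing on end, 22 mm diameter, 42 mm high; smaller than the glass one. Origin under its centre.
- winder: Bystander, to be left alone: black string winder lying flat, about 97 mm long (x), up to 34 mm high. Origin under its middle.
- polish: Bystander, to be left alone: polish bottle, 42 mm diameter, 110 mm high. Origin under its centre.
- string_box: Bystander, to be left alone: cardboard string box, 90 x 70 x 28 mm. Origin under its centre.
- screw_jar: Bystander, to be left alone: clear jar with metal cap, 52 mm diameter, 55 mm high. Origin under its centre.
There are look-alikes about, which are no part of the job. Leave any blue or pink look-alike of the capo alone. Leave any yellow look-alike of the pick_case alone.

How it is judged (in metres and radians):
At the end, for the whole second after the job is handed in: Slide upright, capo and pick case flat, each resting on its own card (at most 4 mm off it, tilt under 0.1 rad, under 0.02 m/s), centred within 8 mm of its outline; capo and case within 0.17 rad of the drawing, spine and hinge on the drawn sides (horizontal distance between slide and card_slide below 0.008 m and z of slide in the frame of card_slide between -0.001 and 0.006 m and angle between each of slide, capo, pick_case's own z axis and vertical below 0.1 rad and linear speed of each of slide, capo, pick_case below 0.02 m/s and horizontal distance between capo and card_capo below 0.008 m and z of capo in the frame of card_capo between -0.001 and 0.006 m and angle between the x axis of capo and the x axis of card_capo, either way round below 0.17 rad and x of capo_spine in the frame of card_capo above 0.01 m and horizontal distance between pick_case and card_case below 0.008 m and z of pick_case in the frame of card_case between -0.001 and 0.006 m and angle between the x axis of pick_case and the x axis of card_case, either way round below 0.17 rad and y of case_hinge in the frame of card_case above 0.005 m); the robot touches nothing.
It fails at once if a bystander (pedal, brass slide, winder, bottle, string box or jar) was shifted by more than 30 mm (distance of any of pedal, brass_slide, winder, polish, string_box, screw_jar from where it was at the start of the episode above 0.03 m).
It fails at once if the glass slide was toppled (leant over by more than 0.7 rad) (angle between slide's own z axis and vertical above 0.7 rad).
It fails at once if the glass slide was dropped onto its card (came down at over 0.4 m/s) (horizontal distance between slide and card_slide below 0.05 m and z of slide in the frame of card_slide below 0.012 m and linear speed of slide above 0.4 m/s).
It fails at once if the glass slide was pressed onto its card with over 35 N (contact force between slide and card_slide above 35 N).
It also fails if it takes over 64 s, if anything falls off the work surface, if the arm or the gripper's body presses on something with over 40 N, if the wrist force passes 120 N, or if a joint passes its speed limit or range.

## Robot

A 6-joint arm with a two-finger parallel gripper is mounted at the origin on the work surface. World frame = base frame: x ahead of the robot, y to its left, z up, the work surface at z = 0. Lengths are in m, angles in degrees, forces in N, time in s.
With the tool pointing down it reaches from about 0.35 to 0.875 m from the base axis. Payload 4.2 kg.
Tool frame: the origin (TCP) lies between the finger pads; the fingertips stand 17 mm ahead of it and the grasp point (between the pads) lies 2 mm behind it; z points along the fingers, y is the direction in which the jaws open and shut (so a half turn about z gives the same grasp; the last joint's range is limited). The gripper opens to 87 mm and grips with 3 to 60 N. Pads are 19 mm wide; open, the fingers measure 117 mm over their backs; the gripper's body (75 mm by 190 mm) begins 51 mm behind the grasp point.
Start: joints at [82.54, 22.042, 0.453, 0, -68.411, -14.817], TCP at [0.237, 0.578, 0.24] pointing down, gripper open.
Joint ranges: [-179.83, 179.83], [-69.29, 118.12], [-61.27, 80.66], [-181.25, 117.63], [-171.15, -9.14], [-177.46, 177.46]. Speed limits (degrees/s): [159.86, 159.86, 180, 180, 180, 180].

## Interface

Orientations are given as a 3x3 rotation matrix whose columns are the frame's x, y, z axes.
In Python, from station import r gives the robot as it stands.
- The arm moves only by the shell command python3 -m creep 'ROWS'. ROWS is JSON, a list of rows, each a list of 7 numbers: the opening, from 0 (shut) to 1 (fully open), then the shift along the tool's x, y, z scaled (see below), then the turn, a rotation vector about the tool's x, y, z scaled (see below). A call has 1 to 5 rows; each row is the pose to reach, as a shift and turn from the pose measured when the call began, along the tool's axes at that moment, turning the shorter way round; what a row does not reach only later rows make up. The controller multiplies each number of a shift by 300 mm and each number of a turn by 180 degrees. A row lasts 1/12 s, in which the tool goes at most 41.7 mm and 7.16 degrees, less where a joint would pass 70% of its speed; a pose out of reach is approached as far as the arm can. A call with a number of a shift or a turn outside -1 to 1 is refused whole. A call with a gripper value outside its range is refused whole. The fingers move at their own pace and stop on an object; the grip force is fixed at half the most. Time passes only in rows, so rows that repeat a pose let the fingers close. It gives the time, the measured TCP pose, the force and the opening at its end, in the units of the state.
- r.sense(): the state, without advancing time (a new reading comes with each control period).
- r.capture(name): name is "side" or "top" or "wrist"; returns the picture (420x560x3 uint8, blue, green, red); there is no depth.
- r.camera_model(name): a dict with "mtx" (3x3 intrinsics, pixels), "R" (3x3) and "t" (3): a world point X has camera coordinates R X + t; the wrist camera has in their place "mount" (4x4, takes a point from camera to tool coordinates, whose origin is the TCP and whose axes are the flange's). Camera axes: x right, y down, z forward; pixel columns grow to the right and rows downward; lengths in m; the calibration is good to about 2 mm. A picture is of the moment at which its call begins: read the wrist's pose just before it. camera_model takes no time and is no camera call.
- r.finish_job(): hands the job in, once; it reports no verdict.
Trained networks look in the newest picture that a camera, given by its name, has taken for a name from the list of things; names that differ only in an ending like _2 or _b are one class to them, and where a whole thing is asked for, a point or a joint stands for the part that bears it (a point fixed in the world has none). Each returns a list of dicts, best first, with "score" (0 to 1); they miss things now and then, are a little off and sometimes report something else, mostly with a low value. They report only what shows in the picture. A call takes as long as a camera call. They do not tell look-alikes from the thing itself.
- r.recognise(camera, target): "rect" ([left, top, right, bottom] as shares, 0 to 1, of the picture: columns of its width, rows of its height, round what is visible of it).
- r.outline_of(camera, target): "pixels" (420x560 bool, what is visible of it) and "rect" ([left, top, right, bottom] as shares, 0 to 1, of the picture: columns of its width, rows of its height, round what is visible of it).
The state is a dict: "time_s": time; "joints": joint angles; "joint_velocities": joint speeds; "effort": joint torques, N m; "tcp_pos": TCP position; "ee_rot": TCP orientation; "wrist_force": force on the tool from outside, world axes, zero at the start; "moment": the same for the moment, N m; "gripper_width": opening from 0.0 (shut) to 1.0 (fully open).
Only numpy, scipy, OpenCV 4.12 (cv2) and the standard library are available. Lean on these libraries where they do the work, as an engineer would, in place of code of your own. Each camera call takes 0.05 s, during which the arm holds its last target.

## Working session

There is one attempt and no reset: what is moved stays moved. The work goes in short steps, Python scripts to look and compute and a shell command to move; the robot and the scene stay as the last step left them, time stands still between calls to the robot, and variables do not carry over. Pictures are saved under pics/ and viewed, and the job is handed in when it is done.

```bash
mkdir -p pics; ls; python3 - <<'E'
from station import r
import cv2
s=r.sense(); print(s)
for n in ["side","top","wrist"]:
    im=r.capture(n); cv2.imwrite(f"pics/{n}0.png",im)
    m=r.camera_model(n); print(n,{k:(v.tolist() if hasattr(v,'tolist') else v) for k,v in m.items()})
E
```

```text
pics
{'time_s': 0.0, 'joints': array([ 8.25399196e+01,  2.20910121e+01,  3.79166196e-01, -3.13336762e-02,
       -6.84127063e+01, -1.48175015e+01]), 'joint_velocities': array([ 0.11991595,  0.12727184, -0.03605961,  0.00414632, -0.01235637,
        0.01322295]), 'effort': array([ 7.05435432e-04, -3.90663600e+01,  1.87406230e+01,  4.21993285e+00,
        1.09961358e-02, -1.93652959e-04]), 'tcp_pos': array([0.23667801, 0.57782305, 0.23844668]), 'ee_rot': array([[ 9.25281638e-01, -3.79279938e-01, -7.86447678e-04],
       [-3.79280748e-01, -9.25279281e-01, -2.08936832e-03],
       [ 6.47717452e-05,  2.23153861e-03, -9.99997508e-01]]), 'wrist_force': array([ 0.55823245, -0.16540673,  0.39671467]), 'moment': array([ 0.04109541,  0.0148224 , -0.00212108]), 'gripper_width': 0.9974508324325797}
side {'mtx': [[474.3143327201818, 0.0, 278.2350472170186], [0.0, 474.3143327201818, 209.97556733982682], [0.0, 0.0, 1.0]], 'R': [[0.8670618197204988, -0.4977873832963513, -0.020286000442385505], [-0.3270481690306606, -0.5380018375483193, -0.7769128123079989], [0.3758234903736988, 0.6802659361055812, -0
[... 221 characters left out ...]
0029390213055583304, -0.9999645052637147, -0.007896224823275951], [-0.9967452046858519, -0.002293229517008613, -0.08058373306159242], [0.08056276490740086, 0.00810736153607117, -0.9967165653280768]], 't': [0.04785104055841495, 0.5456518600110226, 1.5512378837263248]}
wrist {'mtx': [[339.97831842541825, 0.0, 274.4515906347711], [0.0, 339.97831842541825, 202.6454068639038], [0.0, 0.0, 1.0]], 'mount': [[-0.0007988554523106078, -0.9668978591177599, -0.25516248130056224, 0.06909552562023333], [0.9999996695383168, -0.0007339226917024506, -0.00034968663300266584, 0.00025632167315370324], [0.00015084172171476334, -0.25516267632821243, 0.9668981258932091, -0.14506354363339466], [0.0, 0.0, 0.0, 1.0]]}
```

View pics/top0.png

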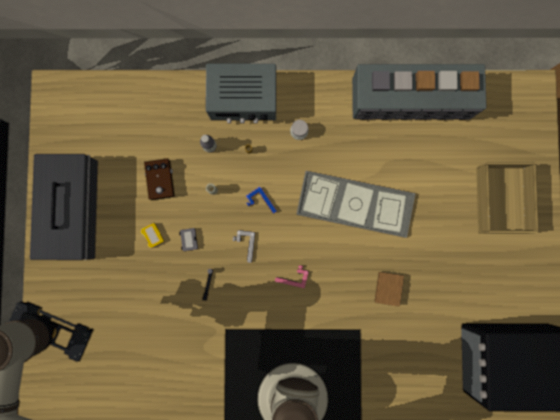

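View pics/side0.png

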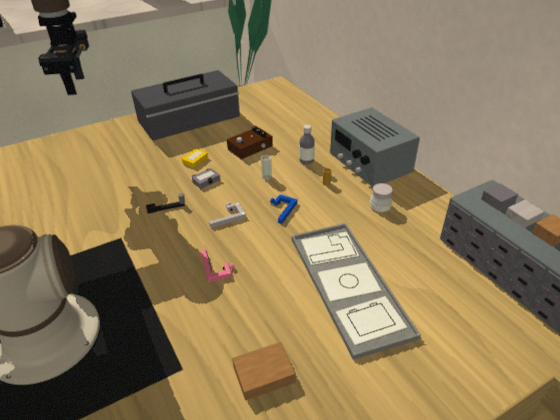

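View pics/wrist0.png

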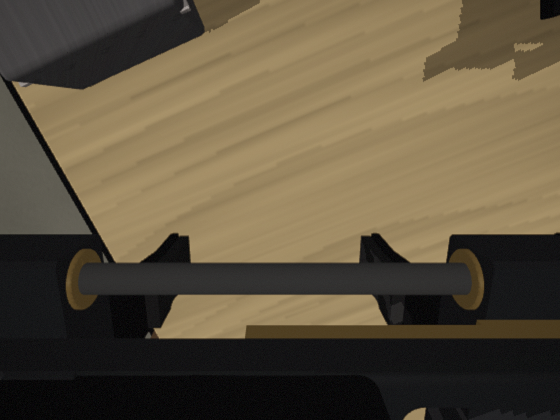

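The top view shows the tray at about (357,204), with capo, slide and case cards from left to right. The candidates are:
- **Glass slide:** (211,188) is the clear one. (249,148) is brass.
- **Capo:** (247,243) is steel. (262,199) is blue and (293,277) is pink.
- **Case:** (189,239) is grey. (152,235) is yellow.

Next I'll measure these and confirm them in a crop.

```bash
cat > h.py <<'E'
from station import r
import numpy as np, cv2
def ray(cam,px,s=None):
    m=r.camera_model(cam); K=np.array(m["mtx"])
    d=np.linalg.inv(K)@np.array([px[0],px[1],1.0])
    if cam=="wrist":
        M=np.array(m["mount"]); R=np.array(s["ee_rot"]);p=np.array(s["tcp_pos"])
        return R@M[:3,3]+p, R@M[:3,:3]@d
    R=np.array(m["R"]);t=np.array(m["t"])
    return -R.T@t, R.T@d
def bp(cam,px,z,s=None):
    o,d=ray(cam,px,s); return o+d*(z-o[2])/d[2]
def proj(cam,X,s=None):
    m=r.camera_model(cam); K=np.array(m["mtx"]); X=np.atleast_2d(X)
    if cam=="wrist":
        M=np.array(m["mount"]); R=np.array(s["ee_rot"]);p=np.array(s["tcp_pos"])
        c=((X-p)@R-M[:3,3])@M[:3,:3]
    else: c=X@np.array(m["R"]).T+np.array(m["t"])
    q=c@K.T; return q[:,:2]/q[:,2:]
E
python3 - <<'E'
from h import *
im=r.capture("top")
zs=dict(slide=.031,capo=.007,pick_case=.009,card_slide=.01,card_capo=.01,card_case=.01,capo_spine=.007,case_hinge=.0145,tray=.01,brass_slide=.02,winder=.01,pedal=.02)
for n,z in zs.items():
    for o in r.outline_of("top",n)[:3]:
        px=o["pixels"]; ys,xs=np.nonzero(px)
        if len(xs)==0: continue
        c=(xs.mean(),ys.mean()); print(n,round(o["score"],2),np.round(c,1),len(xs),np.round(bp("top",c,z),4))
cv2.imwrite("pics/crop1.png",cv2.resize(im[120:300,130:330],None,fx=4,fy=3.33,interpolation=cv2.INTER_CUBIC))
cv2.imwrite("pics/crop2.png",cv2.resize(im[165:245,290:425],None,fx=5.9,fy=5.9,interpolation=cv2.INTER_CUBIC))
s=r.capture("side")
cv2.imwrite("pics/crop3.png",cv2.resize(s[120:300,130:330],None,fx=4,fy=3.33,interpolation=cv2.INTER_CUBIC))
E
```

```text
capo 0.78 [246.4 241.5] 221 [0.4538 0.1347 0.007 ]
capo 0.59 [294.  279.5] 194 [ 0.3426 -0.0064  0.007 ]
capo 0.47 [258.1 196.5] 181 [0.588  0.1007 0.007 ]
pick_case 0.87 [152.5 235. ] 367 [0.4722 0.4131 0.009 ]
pick_case 0.8 [188.4 239.4] 326 [0.4596 0.3065 0.009 ]
pick_case 0.32 [389.2 211.4] 978 [ 0.5441 -0.2885  0.009 ]
card_slide 0.86 [355.1 203.7] 948 [ 0.5668 -0.1877  0.01  ]
card_capo 0.7 [321. 196.] 953 [ 0.5896 -0.0866  0.01  ]
card_case 0.62 [389.2 210.8] 1008 [ 0.5458 -0.2883  0.01  ]
capo_spine 0.73 [295.5 278.8] 233 [ 0.3447 -0.0108  0.007 ]
capo_spine 0.63 [260.3 198.8] 220 [0.581  0.0942 0.007 ]
capo_spine 0.57 [247.1 242.3] 253 [0.4516 0.1326 0.007 ]
case_hinge 0.94 [152.3 235.2] 361 [0.4715 0.4125 0.0145]
case_hinge 0.92 [188.2 239.4] 387 [0.4595 0.3062 0.0145]
case_hinge 0.26 [246.7 241.8] 223 [0.4529 0.1332 0.0145]
tray 0.62 [355.9 203.5] 2321 [ 0.5673 -0.1901  0.01  ]
brass_slide 0.66 [208.5 143.1] 219 [0.7465 0.2492 0.02  ]
brass_slide 0.48 [248.2 149.1] 37 [0.7286 0.1304 0.02  ]
brass_slide 0.4 [321.5 196.5] 1013 [ 0.587  -0.0871  0.02  ]
winder 0.52 [207.5 285.8] 180 [0.3237 0.2479 0.01  ]
pedal 0.84 [159.1 179.1] 1043 [0.6379 0.3944 0.02  ]
```

View pics/crop1.png

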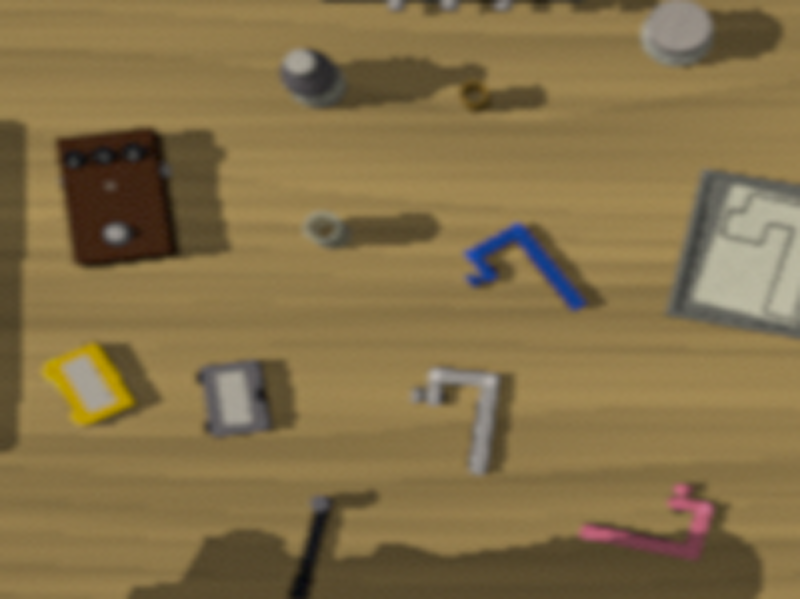

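View pics/crop2.png

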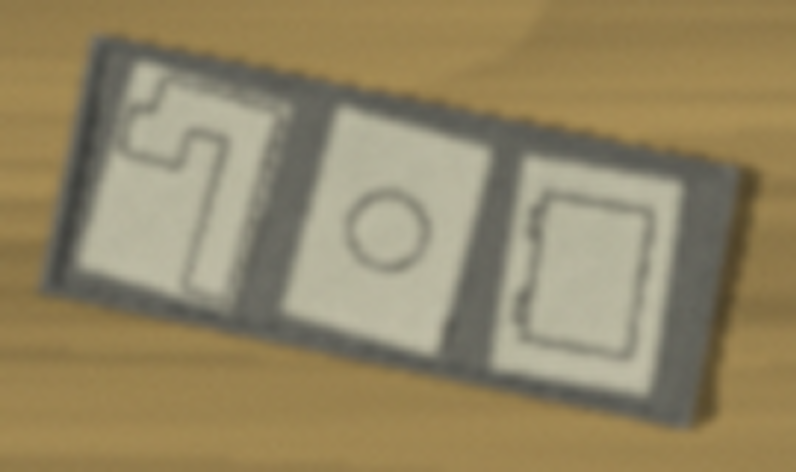

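View pics/crop3.png

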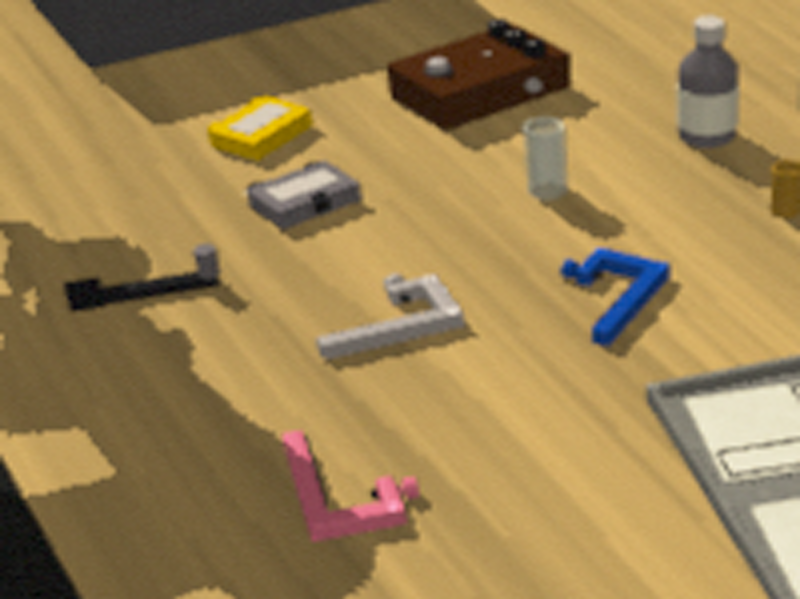

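```bash
python3 -m creep '[[1,0.10,0.087,0,0,0,-0.012],[1,0.20,0.174,0,0,0,-0.025],[1,0.30,0.26,0,0,0,-0.037],[1,0.40,0.345,0,0,0,-0.05],[1,0.50,0.43,0,0,0,-0.062]]'
```

```text
time_s: 1.27
tcp_pos: [0.3272, 0.4004, 0.2397]
ee_rot: [[0.982, -0.19, 0.0], [-0.19, -0.982, 0.0], [0.0, -0.0, -1.0]]
wrist_force: [1.0, -0.1, -0.4]
gripper_width: 1.002
```

```bash
python3 -m creep '[[1,0.084,0.106,0,0,0,-0.012],[1,0.168,0.212,0,0,0,-0.025],[1,0.252,0.318,0,0,0,-0.037],[1,0.335,0.424,0,0,0,-0.05],[1,0.418,0.53,0,0,0,-0.061]]'
python3 - <<'E'
from h import *
import pickle
s=r.sense(); im=r.capture("wrist"); cv2.imwrite("pics/w1.png",im)
np.savez("w1.npz",im=im,p=s["tcp_pos"],R=s["ee_rot"]); print(s["tcp_pos"])
zs=dict(slide=.031,capo=.007,pick_case=.009)
for n,z in zs.items():
    for k,o in enumerate(r.outline_of("wrist",n)[:3]):
        px=o["pixels"]; ys,xs=np.nonzero(px)
        if len(xs)==0: continue
        np.save(f"m1_{n}_{k}.npy",px)
        c=(xs.mean(),ys.mean()); print(n,k,round(o["score"],2),np.round(c,1),len(xs),np.round(bp("wrist",c,z,s),4))
E
```

```text
time_s: 1.68
tcp_pos: [0.4206, 0.2187, 0.2402]
ee_rot: [[1.0, 0.003, 0.001], [0.003, -1.0, 0.001], [0.001, -0.001, -1.0]]
wrist_force: [1.4, -0.1, 0.3]
gripper_width: 1.0
[0.42057154 0.2186574  0.24017304]
slide 0 0.54 [255.5   2.6] 123 [0.5894 0.2369 0.031 ]
capo 0 0.93 [398.8  26.6] 2050 [0.5746 0.0934 0.007 ]
capo 1 0.85 [459.9 232.1] 934 [0.3547 0.0006 0.007 ]
capo 2 0.8 [350.4 148.6] 1784 [0.452  0.1351 0.007 ]
pick_case 0 0.77 [192.5 140.3] 2667 [0.4608 0.3085 0.009 ]
pick_case 1 0.63 [ 91.9 128.1] 2948 [0.4736 0.4167 0.009 ]
```

View pics/w1.png

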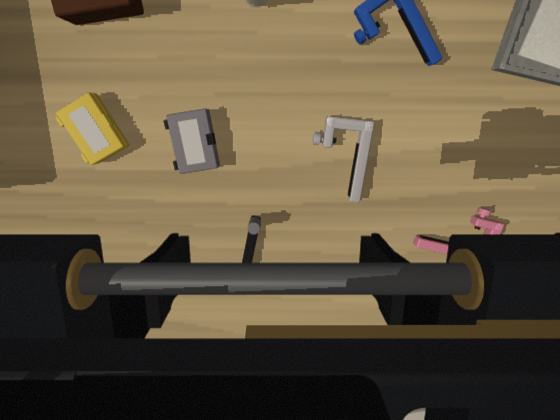

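The wrist view shows the grey case at (192,140), with knuckles on the left and latch on the right. The steel capo is at (350,148), with its spine at the top and jaw on the left. The yellow, blue and pink look-alikes stay out. Next I'll fit models to the masks.

```bash
cat >> h.py <<'E'
from scipy.optimize import minimize
def boxes(name):
    if name=="pick_case": return [(-.032,.032,-.022,.022,0,.018),(-.027,-.017,.022,.026,.01,.018),(.017,.027,.022,.026,.01,.018)]
    if name=="capo": return [(-.045,.045,-.031,-.019,0,.014),(.033,.045,-.031,.02,0,.014),(.012,.045,.01,.02,0,.014),(.013,.027,.02,.031,0,.014)]
def silh(cam,name,pose,s,z0=0,S=4):
    c,sn=np.cos(pose[2]),np.sin(pose[2]); im=np.zeros((420*S,560*S),np.uint8)
    for b in boxes(name):
        P=np.array([(x,y,z) for x in b[:2] for y in b[2:4] for z in b[4:]])
        W=np.c_[pose[0]+c*P[:,0]-sn*P[:,1],pose[1]+sn*P[:,0]+c*P[:,1],P[:,2]+z0]
        q=proj(cam,W,s); h=cv2.convexHull(np.round((q+.5)*S).astype(np.int32))
        cv2.fillConvexPoly(im,h,1)
    return im
def fit(cam,name,mask,s,p0,z0=0,S=4):
    M=cv2.resize(mask.astype(np.uint8),None,fx=S,fy=S,interpolation=cv2.INTER_NEAREST)
    def f(p):
        p=np.array(p)*[1,1,20]; A=silh(cam,name,p,s,z0,S)
        return 1-(A&M).sum()/(A|M).sum()
    sim=np.array(p0)/[1,1,20]; sim=np.vstack([sim,sim+[.008,0,0],sim+[0,.008,0],sim+[0,0,.008]])
    q=minimize(f,sim[0],method="Nelder-Mead",options=dict(initial_simplex=sim,xatol=1e-4,fatol=1e-4,maxiter=200))
    return q.x*[1,1,20],1-q.fun
def overlay(cam,name,pose,s,im,z0=0):
    A=silh(cam,name,pose,s,z0,1); cs,_=cv2.findContours(A,cv2.RETR_EXTERNAL,cv2.CHAIN_APPROX_NONE)
    cv2.drawContours(im,cs,-1,(0,255,0),1)
E
python3 - <<'E'
from h import *
d=np.load("w1.npz"); s=dict(tcp_pos=d["p"],ee_rot=d["R"]); im=d["im"].copy()
for n,k,p0 in [("pick_case",0,(.461,.308,.0)),("capo",2,(.452,.135,0.))]:
    best=None
    for th in (-.2,.0,.2):
        p,i=fit("wrist",n,np.load(f"m1_{n}_{k}.npy"),s,(p0[0],p0[1],th))
        if best is None or i>best[1]: best=(p,i)
    p,i=best; print(n,np.round(p,4),np.degrees(p[2]).round(1),round(i,3)); overlay("wrist",n,p,s,im)
cv2.imwrite("pics/ov1.png",cv2.resize(im[80:220,140:400],None,fx=3,fy=3,interpolation=cv2.INTER_NEAREST))
E
```

```text
pick_case [0.4604 0.3072 0.1451] 8.3 0.956
capo [ 0.4408  0.1491 -0.1179] -6.8 0.889
```

View pics/ov1.png

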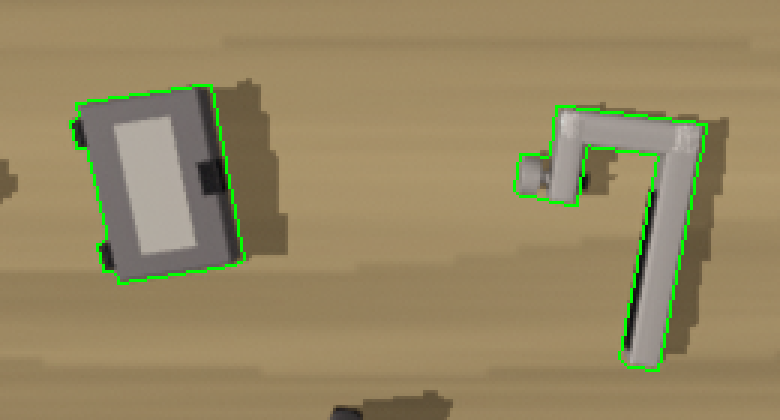

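```bash
python3 -m creep '[[1,0.04,-0.08,0.1,0,0,-0.012],[1,0.08,-0.16,0.2,0,0,-0.025],[1,0.11,-0.23,0.3,0,0,-0.037],[1,0.1335,-0.294,0.4,0,0,-0.046],[1,0.1335,-0.294,0.467,0,0,-0.046]]'; python3 -m creep '[[1,0,0,0.05,0,0,0],[1,0,0,0.1,0,0,0]]'
```

```text
time_s: 2.3
tcp_pos: [0.4611, 0.3119, 0.0969]
ee_rot: [[0.989, 0.146, 0.001], [0.146, -0.989, 0.001], [0.001, -0.0, -1.0]]
wrist_force: [-0.2, 0.4, -1.2]
gripper_width: 1.0
time_s: 2.47
tcp_pos: [0.4601, 0.314, 0.0648]
ee_rot: [[0.989, 0.15, -0.001], [0.15, -0.989, -0.001], [-0.001, 0.001, -1.0]]
wrist_force: [0.3, 0.8, -0.6]
gripper_width: 0.993
```

```bash
python3 -m creep '[[1,-0.003,0.023,0,0,0,0.001],[1,-0.003,0.023,0.04,0,0,0.001],[1,-0.003,0.023,0.08,0,0,0.001],[1,-0.003,0.023,0.12,0,0,0.001]]'; python3 - <<'E'
from h import *
s=r.sense(); print(s["tcp_pos"],s["joint_velocities"])
E
```

```text
time_s: 2.8
tcp_pos: [0.4601, 0.3083, 0.0294]
ee_rot: [[0.989, 0.148, 0.001], [0.148, -0.989, 0.0], [0.001, -0.0, -1.0]]
wrist_force: [-0.2, -0.4, 0.3]
gripper_width: 0.999
[0.46009203 0.30826829 0.0293852 ] [-0.16930744 12.67449459 -6.18915157  0.08944008 18.58379372 -0.06866087]
```

```bash
python3 -m creep '[[1,0,0.0035,0.029,0,0,0],[1,0,0.0035,0.029,0,0,0],[0.3,0,0.0035,0.029,0,0,0],[0.3,0,0.0035,0.029,0,0,0],[0.3,0,0.0035,0.029,0,0,0]]'
```

```text
time_s: 3.22
tcp_pos: [0.4607, 0.3078, 0.0216]
ee_rot: [[0.989, 0.148, 0.002], [0.148, -0.989, 0.002], [0.002, -0.002, -1.0]]
wrist_force: [-0.3, 0.3, 0.5]
gripper_width: 0.851
```

```bash
python3 -m creep '[[0.2,0,0,0.003,0,0,0],[0.2,0,0,0.003,0,0,0],[0.2,0,0,0.003,0,0,0],[0.2,0,0,0.003,0,0,0],[0.2,0,0,0.003,0,0,0]]'; python3 -m creep '[[0.2,0,0,0,0,0,0],[0.2,0,0,0,0,0,0],[0.2,0,0,0,0,0,0]]'
```

```text
time_s: 3.63
tcp_pos: [0.4607, 0.3078, 0.0209]
ee_rot: [[0.989, 0.148, 0.002], [0.148, -0.989, 0.002], [0.002, -0.002, -1.0]]
wrist_force: [0.7, -0.5, 1.0]
gripper_width: 0.501
time_s: 3.88
tcp_pos: [0.4607, 0.3078, 0.0209]
ee_rot: [[0.989, 0.148, 0.002], [0.148, -0.989, 0.002], [0.002, -0.001, -1.0]]
wrist_force: [0.1, -0.3, 1.5]
gripper_width: 0.501
```

```bash
python3 -m creep '[[0.2,0,0,-0.08,0,0,0],[0.2,0,0,-0.2,0,0,0],[0.2,0,0.05,-0.33,0,0,0.01],[0.2,0,0.14,-0.44,0,0,0.025],[0.2,0,0.26,-0.5,0,0,0.04]]'; python3 -m creep '[[0.2,-0.01,0.13,-0.04,0,0,0.015],[0.2,-0.02,0.26,-0.08,0,0,0.03],[0.2,-0.02,0.39,-0.12,0,0,0.045],[0.2,-0.02,0.52,-0.14,0,0,0.06],[0.2,-0.02,0.65,-0.16,0,0,0.06]]'
```

```text
time_s: 4.3
tcp_pos: [0.4736, 0.2321, 0.1748]
ee_rot: [[1.0, 0.025, 0.008], [0.025, -1.0, 0.006], [0.008, -0.006, -1.0]]
wrist_force: [1.5, 0.2, -1.0]
gripper_width: 0.502
time_s: 4.72
tcp_pos: [0.4715, 0.035, 0.2224]
ee_rot: [[0.986, -0.164, 0.009], [-0.164, -0.986, 0.007], [0.008, -0.008, -1.0]]
wrist_force: [0.0, 0.4, -0.6]
gripper_width: 0.505
```

```bash
python3 -m creep '[[0.2,0.04,0.13,0,0,0,0],[0.2,0.08,0.26,0,0,0,0],[0.2,0.12,0.39,-0.02,0,0,0],[0.2,0.16,0.52,-0.03,0,0,0],[0.2,0.2,0.65,-0.05,0,0,0]]'; python3 -m creep '[[0.2,0.01,0.03,-0.02,0,0,0],[0.2,0.01,0.03,-0.02,0,0,0],[0.2,0.01,0.03,-0.02,0,0,0]]'
python3 - <<'E'
from h import *
s=r.sense(); im=r.capture("wrist"); cv2.imwrite("pics/w2.png",im)
np.savez("w2.npz",im=im,p=s["tcp_pos"],R=s["ee_rot"]); print(s["tcp_pos"],s["joint_velocities"].round(1))
for n in ["card_slide","card_capo","card_case"]:
    for k,o in enumerate(r.outline_of("wrist",n)[:2]):
        px=o["pixels"]; ys,xs=np.nonzero(px)
        if len(xs)==0: continue
        np.save(f"m2_{n}_{k}.npy",px)
        c=(xs.mean(),ys.mean()); print(n,k,round(o["score"],2),np.round(c,1),len(xs),np.round(bp("wrist",c,.01,s),4))
E
```

```text
time_s: 5.13
tcp_pos: [0.4979, -0.1692, 0.236]
ee_rot: [[0.986, -0.164, 0.008], [-0.164, -0.986, 0.007], [0.007, -0.008, -1.0]]
wrist_force: [1.0, 0.1, -1.5]
gripper_width: 0.499
time_s: 5.38
tcp_pos: [0.4989, -0.1789, 0.2416]
ee_rot: [[0.986, -0.166, 0.008], [-0.166, -0.986, 0.008], [0.006, -0.009, -1.0]]
wrist_force: [0.1, -0.2, -0.8]
gripper_width: 0.501
[ 0.49891546 -0.17891114  0.24156054] [ 2.2 -0.4 -1.4 -0.3  0.  -0. ]
card_slide 0 0.63 [272.8 112.8] 7697 [ 0.5692 -0.1869  0.01  ]
card_capo 0 0.18 [367.7 118. ] 7880 [ 0.5469 -0.2865  0.01  ]
card_case 0 0.93 [367.7 117.3] 7909 [ 0.5476 -0.2866  0.01  ]
```

View pics/w2.png

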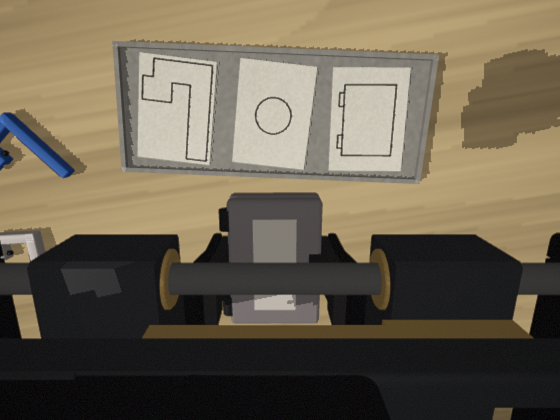

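Three cards are clear: capo at (176,108), slide at (273,115) and case at (370,118), with knuckle boxes on the left. The case is in hand. Next I'll fit the cards in a rectified metric view.

```bash
cat >> h.py <<'E'
def rectify(cam,im,s,x0,x1,y0,y1,z,res=.0005):
    # output: rows = decreasing x, cols = decreasing y
    H=int((x1-x0)/res);W=int((y1-y0)/res)
    X,Y=np.meshgrid(x1-(np.arange(H)+.5)*res,y1-(np.arange(W)+.5)*res,indexing="ij")
    q=proj(cam,np.c_[X.ravel(),Y.ravel(),np.full(X.size,z)],s).astype(np.float32)
    return cv2.remap(im,q[:,0].reshape(H,W),q[:,1].reshape(H,W),cv2.INTER_LINEAR)
E
cat > cards.py <<'E'
from h import *
def cards(cam,im,s,tag):
    x0,x1,y0,y1=.46,.67,-.38,.01
    R=rectify(cam,im,s,x0,x1,y0,y1,.01)
    g=R.min(axis=2); t,b=cv2.threshold(g,0,255,cv2.THRESH_OTSU); 
    b=(g>140).astype(np.uint8) if tag=="w" else (g>t).astype(np.uint8)
    b=cv2.morphologyEx(b,cv2.MORPH_CLOSE,np.ones((9,9)))
    b=cv2.morphologyEx(b,cv2.MORPH_OPEN,np.ones((15,15)))
    cs,_=cv2.findContours(b,cv2.RETR_EXTERNAL,cv2.CHAIN_APPROX_NONE); V=R.copy()
    for c in cs:
        if cv2.contourArea(c)<15000: continue
        (u,v),(w,h),a=cv2.minAreaRect(c)
        X=x1-(v+.5)*.0005; Y=y1-(u+.5)*.0005
        cv2.drawContours(V,[np.int32(cv2.boxPoints(((u,v),(w,h),a)))],-1,(0,255,0),1)
        # long side = card x
        P=cv2.boxPoints(((u,v),(w,h),a)); e=[P[1]-P[0],P[2]-P[1]]; l=max(e,key=lambda k:np.hypot(*k))
        d=np.array([-l[1],-l[0]]); d=d*np.sign(d[0])
        print(tag,"centre",round(X,4),round(Y,4),"size mm",round(w/2,1),round(h/2,1),"yaw",round(np.degrees(np.arctan2(d[1],d[0])),1))
    cv2.imwrite(f"pics/rect_{tag}.png",V)
E
python3 - <<'E'
from cards import *
d=np.load("w2.npz"); s=dict(tcp_pos=d["p"],ee_rot=d["R"])
cards("wrist",d["im"],s,"w")
cards("top",cv2.imread("pics/top0.png"),None,"t")
E
```

```text
w centre 0.5441 -0.286 size mm 81.4 109.2 yaw -9.7
w centre 0.5663 -0.1863 size mm 81.3 109.2 yaw -15.9
w centre 0.589 -0.084 size mm 81.0 109.2 yaw -16.3
t centre 0.545 -0.2877 size mm 84.1 111.5 yaw -9.8
t centre 0.5668 -0.1875 size mm 84.3 111.8 yaw -15.7
t centre 0.5895 -0.0849 size mm 82.6 111.7 yaw -16.4
```

View pics/rect_w.png

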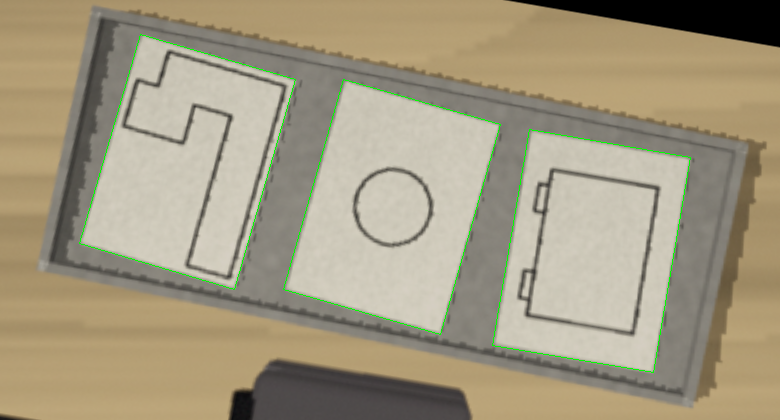

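```bash
python3 -m creep '[[0.2,0.05,0.08,0.05,-0.001,-0.001,0],[0.2,0.1,0.16,0.1,-0.002,-0.001,0],[0.2,0.15,0.24,0.2,-0.003,-0.002,0],[0.2,0.21,0.33,0.3,-0.003,-0.002,0],[0.2,0.21,0.33,0.4,-0.003,-0.002,0]]'; python3 -m creep '[[0.2,0,0,0.06,0,0,0],[0.2,0,0,0.08,0,0,0],[0.2,0,0,0.08,0,0,0]]'
```

```text
time_s: 6.0
tcp_pos: [0.5489, -0.2867, 0.1205]
ee_rot: [[0.987, -0.162, 0.004], [-0.162, -0.987, -0.003], [0.004, 0.002, -1.0]]
wrist_force: [-0.3, -0.5, -0.9]
gripper_width: 0.499
time_s: 6.25
tcp_pos: [0.5481, -0.2855, 0.0945]
ee_rot: [[0.987, -0.161, -0.001], [-0.161, -0.987, -0.002], [-0.001, 0.002, -1.0]]
wrist_force: [0.2, 0.6, -0.5]
gripper_width: 0.502
```

```bash
python3 -m creep '[[0.2,-0.011,0.006,0.05,0,0,0.0025],[0.2,-0.011,0.006,0.1,0,0,0.0025],[0.2,-0.011,0.006,0.15,0,0,0.0025],[0.2,-0.011,0.006,0.165,0,0,0.0025],[0.2,-0.011,0.006,0.165,0,0,0.0025]]'
```

```text
time_s: 6.67
tcp_pos: [0.5448, -0.2861, 0.0456]
ee_rot: [[0.986, -0.167, -0.001], [-0.167, -0.986, -0.002], [-0.0, 0.002, -1.0]]
wrist_force: [0.4, -0.4, -1.3]
gripper_width: 0.5
```

Now lower to about 0.0315, which is just on the card.

```bash
python3 -m creep '[[0.2,0,0.003,0.02,0,0,0],[0.2,0,0.003,0.035,0,0,0],[0.2,0,0.003,0.046,0,0,0],[0.2,0,0.003,0.047,0,0,0],[0.2,0,0.003,0.047,0,0,0]]'
```

```text
time_s: 7.08
tcp_pos: [0.5447, -0.287, 0.0316]
ee_rot: [[0.986, -0.167, -0.001], [-0.167, -0.986, -0.002], [-0.0, 0.002, -1.0]]
wrist_force: [-0.5, -0.0, -0.5]
gripper_width: 0.504
```

```bash
python3 -m creep '[[0.2,0,0,0.002,0,0,0],[0.5,0,0,0.002,0,0,0],[0.75,0,0,0.002,0,0,0],[0.75,0,0,0.002,0,0,0],[0.75,0,0,0.0,0,0,0]]'; python3 -m creep '[[0.75,0,0,-0.05,0,0,0],[0.75,0,0,-0.15,0,0,0],[0.8,0,0,-0.28,0,0,0],[0.9,0,0,-0.41,0,0,0],[1,0,0,-0.53,0,0,0]]'
python3 - <<'E'
from h import *
im=r.capture("top"); cv2.imwrite("pics/top2.png",im[100:320,140:440])
E
```

```text
time_s: 7.5
tcp_pos: [0.5448, -0.2871, 0.0317]
ee_rot: [[0.986, -0.167, -0.001], [-0.167, -0.986, -0.002], [-0.0, 0.002, -1.0]]
wrist_force: [-0.4, 0.2, 0.4]
gripper_width: 0.653
time_s: 7.92
tcp_pos: [0.5448, -0.2869, 0.1932]
ee_rot: [[0.986, -0.167, 0.0], [-0.167, -0.986, -0.003], [0.001, 0.003, -1.0]]
wrist_force: [0.2, 0.3, -0.8]
gripper_width: 0.87
```

View pics/top2.png

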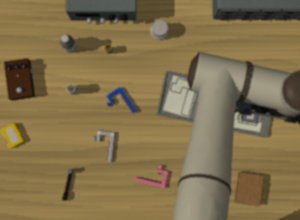

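```bash
python3 -m creep '[[1,-0.05,-0.11,-0.03,0,0,0],[1,-0.11,-0.23,-0.05,0,0,0],[1,-0.17,-0.35,-0.05,0,0,0],[1,-0.23,-0.47,-0.05,0,0,-0.005],[1,-0.28,-0.59,-0.05,0,0,-0.01]]'; python3 -m creep '[[1,-0.055,-0.115,0,0,0,0],[1,-0.11,-0.23,0.02,0,0,0],[1,-0.16,-0.35,0.04,0,0,0],[1,-0.22,-0.47,0.08,0,0,0],[1,-0.27,-0.56,0.12,0,0,0]]'
```

```text
time_s: 8.38
tcp_pos: [0.4937, -0.0988, 0.2147]
ee_rot: [[0.991, -0.134, 0.015], [-0.134, -0.991, -0.009], [0.016, 0.007, -1.0]]
wrist_force: [1.0, -0.3, -0.3]
gripper_width: 0.996
time_s: 8.8
tcp_pos: [0.436, 0.0805, 0.1765]
ee_rot: [[0.991, -0.133, 0.018], [-0.133, -0.991, -0.008], [0.018, 0.005, -1.0]]
wrist_force: [0.6, 1.0, -0.4]
gripper_width: 1.001
```

```bash
python3 -m creep '[[1,-0.02,-0.07,0.05,0.001,-0.003,-0.002],[1,-0.046,-0.13,0.12,0.0018,-0.006,-0.0045],[1,-0.046,-0.145,0.2,0.0018,-0.006,-0.0045],[1,-0.046,-0.145,0.255,0.0018,-0.006,-0.0045],[1,-0.046,-0.145,0.255,0.0018,-0.006,-0.0045]]'; python3 -m creep '[[1,0,0,0,0,0,0]]'
python3 - <<'E'
from h import *
s=r.sense(); im=r.capture("wrist"); cv2.imwrite("pics/w3.png",im); print(s["tcp_pos"])
sl=[(s["tcp_pos"],s["ee_rot"])]
best=None
for k,o in enumerate(r.outline_of("wrist","capo")[:3]):
    ys,xs=np.nonzero(o["pixels"]); c=(xs.mean(),ys.mean()); w=bp("wrist",c,.007,s); print(round(o["score"],2),np.round(c,0),len(xs),w.round(3))
v=im.copy(); overlay("wrist","capo",(.4408,.1491,-.1179),s,v); cv2.imwrite("pics/ov3.png",v)
E
```

```text
time_s: 9.22
tcp_pos: [0.4272, 0.1241, 0.0967]
ee_rot: [[0.993, -0.119, -0.006], [-0.119, -0.993, -0.003], [-0.006, 0.004, -1.0]]
wrist_force: [-0.6, 0.3, -0.1]
gripper_width: 1.001
time_s: 9.3
tcp_pos: [0.4274, 0.1241, 0.0967]
ee_rot: [[0.993, -0.118, -0.007], [-0.118, -0.993, -0.004], [-0.006, 0.005, -1.0]]
wrist_force: [-0.1, 0.6, -0.5]
gripper_width: 1.003
[0.42735575 0.12409255 0.09673903]
0.62 [251. 176.] 4059 [0.455 0.137 0.007]
0.6 [336.  11.] 1068 [0.551 0.07  0.007]
```

View pics/ov3.png

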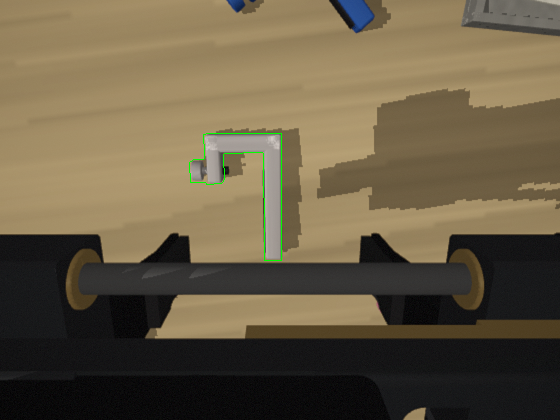

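```bash
python3 -m creep '[[1,0.001,-0.005,0.06,0.0015,0.002,0],[1,0.001,-0.005,0.12,0.0015,0.002,0],[1,0.001,-0.005,0.18,0.0015,0.002,0],[1,0.001,-0.005,0.23,0.0015,0.002,0],[1,0.001,-0.005,0.25,0.0015,0.002,0]]'; python3 -m creep '[[0.6,0,0,0.003,0,0,0],[0.3,0,0,0.005,0,0,0],[0.1,0,0,0.005,0,0,0],[0,0,0,0.005,0,0,0],[0,0,0,0.005,0,0,0]]'
```

```text
time_s: 9.82
tcp_pos: [0.4276, 0.1249, 0.0219]
ee_rot: [[0.993, -0.12, 0.001], [-0.12, -0.993, 0.001], [0.001, -0.001, -1.0]]
wrist_force: [0.3, -0.0, -0.6]
gripper_width: 0.999
time_s: 10.23
tcp_pos: [0.4282, 0.1253, 0.0212]
ee_rot: [[0.993, -0.12, 0.002], [-0.12, -0.993, 0.002], [0.002, -0.002, -1.0]]
wrist_force: [-1.8, -0.2, -0.4]
gripper_width: 0.703
```

```bash
python3 -m creep '[[0,0,0,0.002,0,0,0],[0,0,0,0.002,0,0,0],[0,0,0,0.002,0,0,0],[0,0,0,0.002,0,0,0],[0,0,0,0.002,0,0,0]]'; python3 -m creep '[[0,0,0,0,0,0,0],[0,0,0,0,0,0,0],[0,0,0,0,0,0,0],[0,0,0,0,0,0,0]]'
```

```text
time_s: 10.65
tcp_pos: [0.4282, 0.1253, 0.0206]
ee_rot: [[0.993, -0.119, 0.002], [-0.119, -0.993, 0.002], [0.002, -0.002, -1.0]]
wrist_force: [1.0, 0.2, -0.2]
gripper_width: 0.323
time_s: 10.98
tcp_pos: [0.4281, 0.1252, 0.0206]
ee_rot: [[0.993, -0.12, 0.002], [-0.12, -0.993, 0.002], [0.002, -0.002, -1.0]]
wrist_force: [-0.2, 0.6, -0.1]
gripper_width: 0.137
```

```bash
python3 -m creep '[[0,0,0,-0.04,0,0,0],[0,0,0,-0.12,0,0,0],[0,0.02,0,-0.24,0,0,0],[0,0.06,0.03,-0.36,0,0,0.01],[0,0.1,0.1,-0.46,0,0,0.02]]'; python3 -m creep '[[0,0.05,0.11,-0.03,0,0,0.01],[0,0.1,0.22,-0.06,0,0,0.02],[0,0.15,0.33,-0.1,0,0,0.03],[0,0.2,0.45,-0.14,0,0,0.03],[0,0.24,0.57,-0.18,0,0,0.03]]'; python3 -m creep '[[0,0,0.01,0,0,0,0],[0,0,0.02,0,0,0,0],[0,0,0.02,0,0,0,0]]'
cat > look.py <<'E'
from cards import *
import sys
tag=sys.argv[1]
s=r.sense(); im=r.capture("wrist"); cv2.imwrite(f"pics/w{tag}.png",im)
np.savez(f"w{tag}.npz",im=im,p=s["tcp_pos"],R=s["ee_rot"]); print(s["tcp_pos"],s["joint_velocities"].round(1))
E
python3 look.py 4
```

```text
time_s: 11.4
tcp_pos: [0.4551, 0.0927, 0.1611]
ee_rot: [[0.984, -0.18, 0.005], [-0.18, -0.984, 0.003], [0.004, -0.004, -1.0]]
wrist_force: [0.7, 0.9, -2.3]
gripper_width: 0.134
time_s: 11.82
tcp_pos: [0.4948, -0.0903, 0.2151]
ee_rot: [[0.963, -0.271, 0.005], [-0.271, -0.963, 0.003], [0.004, -0.004, -1.0]]
wrist_force: [0.5, 0.2, -0.6]
gripper_width: 0.134
time_s: 12.07
tcp_pos: [0.4923, -0.0965, 0.2143]
ee_rot: [[0.962, -0.273, 0.003], [-0.273, -0.962, 0.004], [0.002, -0.004, -1.0]]
wrist_force: [-0.2, 0.8, -0.4]
gripper_width: 0.134
[ 0.49225074 -0.09650585  0.21431733] [ 2.1  0.1 -0.6  0.   0.2 -0.4]
```

View pics/w4.png

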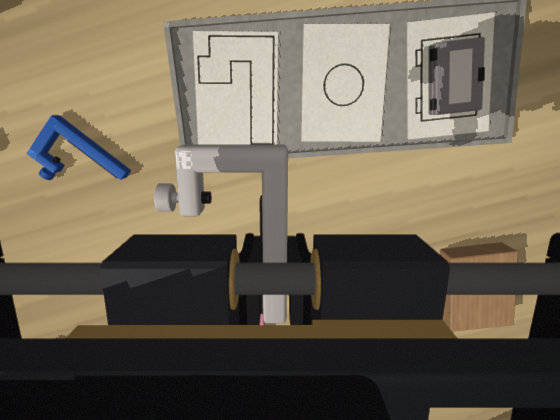

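The case sits within its outline at (455,75). The capo is held at (275,200). I'll fit both numerically.

```bash
python3 - <<'E'
from cards import *
d=np.load("w4.npz"); s=dict(tcp_pos=d["p"],ee_rot=d["R"]); im=d["im"].copy()
out={}
for n,p0,z0 in [("pick_case",(.545,-.287,-.17),.01),("capo",(.509,-.075,-.276),d["p"][2]-.0206)]:
    for k,o in enumerate(r.outline_of("wrist",n)[:3]):
        ys,xs=np.nonzero(o["pixels"]); c=(xs.mean(),ys.mean()); w=bp("wrist",c,z0+.01,s)
        print(n,round(o["score"],2),np.round(c,0),len(xs),w[:2].round(3))
        if np.hypot(*(w[:2]-p0[:2]))<.04 and n not in out:
            p,i=fit("wrist",n,o["pixels"],s,p0,z0); out[n]=p
            print(" fit",p.round(4),np.degrees(p[2]).round(1),round(i,3)); overlay("wrist",n,p,s,im,z0)
p=out.get("capo")
if p is not None:
    e=d["R"][:2,:2].T@(p[:2]-d["p"][:2]); print("capo in tool",e.round(4),"yaw rel",np.degrees(p[2]-np.arctan2(d["R"][1,0],d["R"][0,0])).round(2))
cards("wrist",d["im"],s,"w4")
cv2.imwrite("pics/ov4.png",im)
E
```

```text
pick_case 0.6 [456.  76.] 3979 [ 0.545 -0.288]
 fit [ 0.544  -0.2876 -0.1845] -10.6 0.944
pick_case 0.4 [479. 290.] 3586 [ 0.315 -0.281]
capo 0.77 [ 71. 149.] 2482 [ 0.569 -0.022]
capo 0.71 [237. 197.] 8283 [ 0.527 -0.088]
 fit [ 0.5089 -0.0751 -0.2844] -16.3 0.837
capo in tool [ 0.0102 -0.0251] yaw rel -0.46
w4 centre 0.565 -0.185 size mm 209.5 389.5 yaw -180.0
```

View pics/ov4.png

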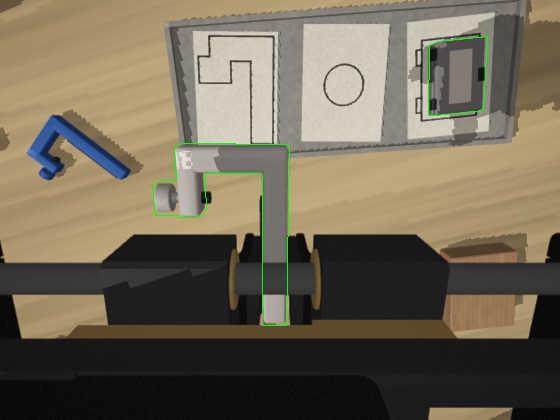

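View pics/rect_w4.png

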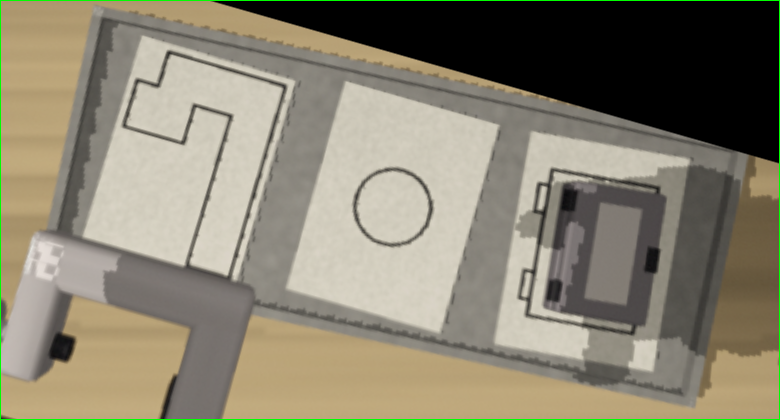

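```bash
python3 -m creep '[[0,0.1,-0.015,0,0,0,0.001],[0,0.2,-0.03,0.05,0,0,0.002],[0,0.266,-0.0437,0.15,0,0,0.002],[0,0.266,-0.0437,0.27,0,0,0.002],[0,0.266,-0.0437,0.36,0,0,0.002]]'; python3 -m creep '[[0,0,0,0.05,0,0,0],[0,0,0,0.08,0,0,0],[0,0,0,0.08,0,0,0]]'
```

```text
time_s: 12.63
tcp_pos: [0.5733, -0.102, 0.1035]
ee_rot: [[0.962, -0.274, 0.0], [-0.274, -0.962, 0.004], [-0.001, -0.004, -1.0]]
wrist_force: [-0.7, 1.1, -1.3]
gripper_width: 0.134
time_s: 12.88
tcp_pos: [0.5718, -0.1008, 0.077]
ee_rot: [[0.962, -0.273, -0.005], [-0.273, -0.962, 0.004], [-0.006, -0.002, -1.0]]
wrist_force: [-0.2, 0.2, -1.6]
gripper_width: 0.13
```

```bash
python3 -m creep '[[0,0.007,0.015,0.04,-0.0008,0.0019,0.0025],[0,0.007,0.015,0.08,-0.0008,0.0019,0.0025],[0,0.007,0.015,0.107,-0.0008,0.0019,0.0025],[0,0.007,0.015,0.107,-0.0008,0.0019,0.0025],[0,0.007,0.015,0.107,-0.0008,0.0019,0.0025]]'; python3 -m creep '[[0,0,0,0.015,0,0,0],[0,0,0,0.03,0,0,0],[0,0,0,0.04,0,0,0],[0,0,0,0.044,0,0,0],[0,0,0,0.044,0,0,0]]'
```

```text
time_s: 13.3
tcp_pos: [0.5731, -0.1053, 0.0457]
ee_rot: [[0.96, -0.279, 0.001], [-0.279, -0.96, -0.001], [0.001, 0.0, -1.0]]
wrist_force: [-0.5, -0.1, -1.3]
gripper_width: 0.132
time_s: 13.72
tcp_pos: [0.5729, -0.1054, 0.0322]
ee_rot: [[0.96, -0.279, 0.0], [-0.279, -0.96, -0.001], [0.001, 0.001, -1.0]]
wrist_force: [0.5, 0.4, -0.7]
gripper_width: 0.136
```

```bash
python3 -m creep '[[0,0,-0,0.005,0,0,0],[0,0,0,0.006,0,0,0],[0.5,0,0,0.006,0,0,0],[0.5,0,0,0.005,0,0,0],[0.5,0,0,0.004,0,0,0]]'; python3 -m creep '[[0.5,0,0,0,0,0,0],[0.5,0,0,-0.02,0,0,0],[0.5,0,0,-0.1,0,0,0],[0.5,0,0,-0.2,0,0,0],[0.6,0,0,-0.33,0,0,0]]'; python3 -m creep '[[0.8,-0.1,0,-0.1,0,0,0],[0.8,-0.2,0,-0.2,0,0,0],[0.8,-0.3,0,-0.25,0,0,0],[0.8,-0.3,0,-0.25,0,0,0]]'; python3 look.py 5
```

```text
time_s: 14.13
tcp_pos: [0.573, -0.1053, 0.0311]
ee_rot: [[0.96, -0.279, 0.001], [-0.279, -0.96, -0.001], [0.001, 0.001, -1.0]]
wrist_force: [0.3, -0.0, -0.1]
gripper_width: 0.278
time_s: 14.55
tcp_pos: [0.5712, -0.1053, 0.1294]
ee_rot: [[0.96, -0.28, -0.005], [-0.28, -0.96, -0.001], [-0.004, 0.002, -1.0]]
wrist_force: [0.6, 1.0, -0.2]
gripper_width: 0.521
time_s: 14.88
tcp_pos: [0.4826, -0.0794, 0.2098]
ee_rot: [[0.96, -0.279, 0.002], [-0.279, -0.96, 0.001], [0.002, -0.001, -1.0]]
wrist_force: [-0.8, 0.3, -0.2]
gripper_width: 0.76
[ 0.48256886 -0.07943836  0.20975686] [-1.   5.8  1.8  0.5  4.1  1.7]
```

View pics/w5.png

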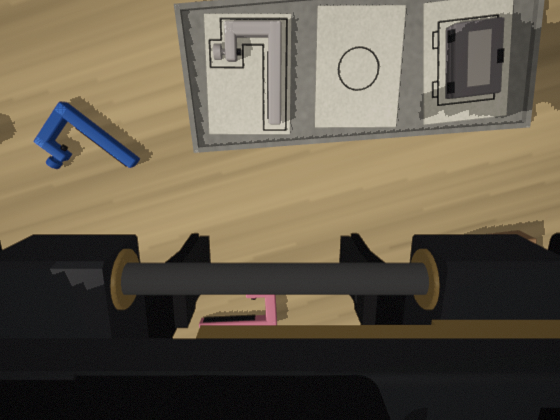

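```bash
python3 -m creep '[[1,-0.03,-0.12,0,0,0,-0.01],[1,-0.06,-0.25,-0.03,0,0,-0.02],[1,-0.09,-0.38,-0.06,0,0,-0.03],[1,-0.12,-0.51,-0.09,0,0,-0.04],[1,-0.15,-0.63,-0.1,0,0,-0.05]]'; python3 -m creep '[[1,-0.02,-0.12,0,0,0,-0.01],[1,-0.04,-0.24,0,0,0,-0.02],[1,-0.05,-0.33,0,0,0,-0.03],[1,-0.06,-0.38,0,0,0,-0.035],[1,-0.06,-0.38,0,0,0,-0.035]]'; python3 look.py 6; python3 - <<'E'
from h import *
d=np.load("w6.npz"); s=dict(tcp_pos=d["p"],ee_rot=d["R"]); im=d["im"].copy()
for n in ["slide","brass_slide"]:
  for k,o in enumerate(r.outline_of("wrist",n)[:2]):
    ys,xs=np.nonzero(o["pixels"]); c=(xs.mean(),ys.mean()); print(n,round(o["score"],2),np.round(c,1),len(xs),(ys.min(),ys.max(),xs.min(),xs.max()),bp("wrist",c,.031,s).round(4)); np.save(f"m6_{n}_{k}.npy",o["pixels"])
E
```

```text
time_s: 15.35
tcp_pos: [0.4945, 0.1166, 0.2394]
ee_rot: [[0.992, -0.123, 0.004], [-0.123, -0.992, 0.001], [0.004, -0.001, -1.0]]
wrist_force: [0.8, 0.3, 1.5]
gripper_width: 0.986
time_s: 15.77
tcp_pos: [0.4908, 0.2346, 0.2385]
ee_rot: [[1.0, -0.01, 0.003], [-0.01, -1.0, 0.0], [0.003, -0.0, -1.0]]
wrist_force: [-0.0, -0.9, -0.3]
gripper_width: 1.0
[0.49081054 0.23463812 0.23845085] [-2.6 -1.5 -2.   0.1 -0.8  0.5]
slide 0.74 [269.1  59.5] 790 (np.int64(41), np.int64(80), np.int64(254), np.int64(284)) [0.6104 0.2386 0.031 ]
```

View pics/w6.png

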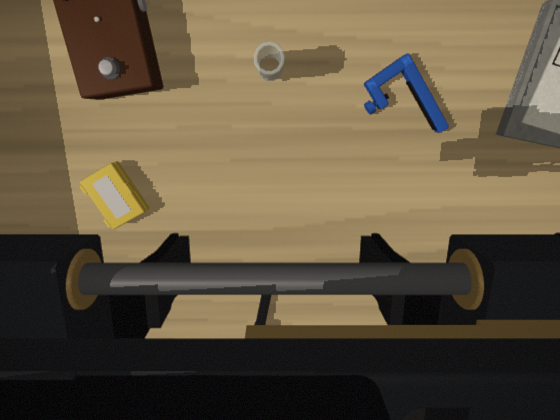

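The clear tube is at (269,60) and the brass slide isn't in view. I'll fit a cylinder to its mask.

```bash
cat >> h.py <<'E'
def cylfit(cam,mask,s,p0,r0=.014,h=.062,z0=0,S=4):
    M=cv2.resize(mask.astype(np.uint8),None,fx=S,fy=S,interpolation=cv2.INTER_NEAREST); a=np.linspace(0,2*np.pi,48)
    def sil(p,S=S):
        W=np.vstack([np.c_[p[0]+r0*np.cos(a),p[1]+r0*np.sin(a),np.full(48,z)] for z in (z0,z0+h)])
        im=np.zeros((420*S,560*S),np.uint8); cv2.fillConvexPoly(im,cv2.convexHull(np.round((proj(cam,W,s)+.5)*S).astype(np.int32)),1); return im
    def f(p): A=sil(p); return 1-(A&M).sum()/(A|M).sum()
    p0=np.array(p0); q=minimize(f,p0,method="Nelder-Mead",options=dict(initial_simplex=np.vstack([p0,p0+[.006,0],p0+[0,.006]]),xatol=1e-4,fatol=1e-4))
    return q.x,1-q.fun,sil(q.x,1)
E
python3 - <<'E'
from h import *
d=np.load("w6.npz"); s=dict(tcp_pos=d["p"],ee_rot=d["R"]); im=d["im"].copy()
p,i,A=cylfit("wrist",np.load("m6_slide_0.npy"),s,(.605,.237)); print(p,i)
cs,_=cv2.findContours(A,cv2.RETR_EXTERNAL,cv2.CHAIN_APPROX_NONE); cv2.drawContours(im,cs,-1,(0,255,0),1)
cv2.imwrite("pics/ov6.png",cv2.resize(im[20:110,200:340],None,fx=5,fy=5,interpolation=cv2.INTER_NEAREST))
E
```

```text
[0.60746558 0.23846944] 0.7687477136934521
```

View pics/ov6.png

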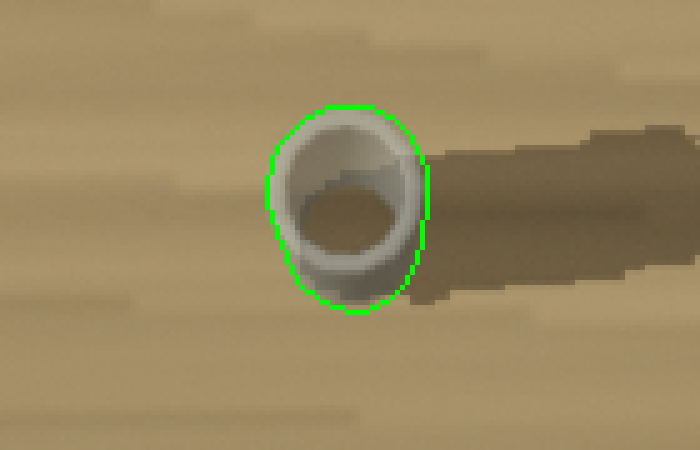

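```bash
python3 -m creep '[[1,0.12,-0.005,0,0,0,0],[1,0.24,-0.01,0,0,0,0],[1,0.34,-0.017,0.03,0,0,0],[1,0.389,-0.017,0.12,0,0,0],[1,0.389,-0.017,0.2,0,0,0]]';  python3 -m creep '[[1,0,0,0.05,0,0,0],[1,0,0,0.09,0,0,0],[1,0,0,0.09,0,0,0],[1,0,0,0.09,0,0,0]]'; python3 look.py 7; python3 - <<'E'
from h import *
d=np.load("w7.npz"); s=dict(tcp_pos=d["p"],ee_rot=d["R"]); im=d["im"].copy()
for k,o in enumerate(r.outline_of("wrist","slide")[:2]):
    ys,xs=np.nonzero(o["pixels"]); c=(xs.mean(),ys.mean()); w=bp("wrist",c,.031,s); print(round(o["score"],2),np.round(c,1),len(xs),w.round(4))
    if np.hypot(*(w[:2]-[.6075,.2385]))<.04:
        p,i,A=cylfit("wrist",o["pixels"],s,(.6075,.2385)); print(p,i)
        cs,_=cv2.findContours(A,cv2.RETR_EXTERNAL,cv2.CHAIN_APPROX_NONE); cv2.drawContours(im,cs,-1,(0,255,0),1)
cv2.imwrite("pics/ov7.png",im)
E
```

```text
time_s: 16.33
tcp_pos: [0.6109, 0.2327, 0.1782]
ee_rot: [[1.0, -0.019, 0.005], [-0.019, -1.0, 0.001], [0.005, -0.001, -1.0]]
wrist_force: [-0.1, -0.1, -0.8]
gripper_width: 1.001
time_s: 16.67
tcp_pos: [0.6111, 0.231, 0.1508]
ee_rot: [[1.0, -0.021, 0.003], [-0.021, -1.0, -0.001], [0.003, 0.0, -1.0]]
wrist_force: [-0.4, -0.2, -0.3]
gripper_width: 1.0
[0.61111132 0.23102802 0.15081042] [ 0.6 -1.6  1.9  0.5  0.   0. ]
0.71 [264.7 210. ] 1514 [0.6047 0.2391 0.031 ]
[0.60793408 0.23856106] 0.9014215540339386
```

View pics/ov7.png

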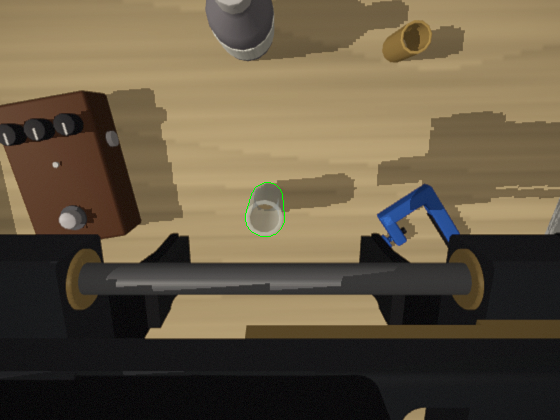

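```bash
python3 -m creep '[[1,-0.011,-0.025,0.01,0,-0.001,0],[1,-0.011,-0.025,0.05,0,-0.001,0],[1,-0.011,-0.025,0.12,0,-0.001,0],[1,-0.011,-0.025,0.15,0,-0.001,0],[1,-0.011,-0.025,0.15,0,-0.001,0]]'
```

```text
time_s: 17.18
tcp_pos: [0.607, 0.2392, 0.1045]
ee_rot: [[1.0, -0.02, -0.002], [-0.02, -1.0, -0.001], [-0.002, 0.001, -1.0]]
wrist_force: [-0.4, -0.7, -0.5]
gripper_width: 1.001
```

```bash
python3 -m creep '[[1,0.003,0.002,0.05,0,0,0],[1,0.003,0.002,0.1,0,0,0],[1,0.003,0.002,0.15,0,0,0],[1,0.003,0.002,0.2,0,0,0],[1,0.003,0.002,0.215,0,0,0]]';  python3 -m creep '[[0.8,0,0,0,0,0,0],[0.6,0,0,0,0,0,0],[0.5,0,0,0,0,0,0],[0.45,0,0,0,0,0,0],[0.4,0,0,0,0,0,0]]'
```

```text
time_s: 17.6
tcp_pos: [0.6068, 0.238, 0.0381]
ee_rot: [[1.0, -0.02, -0.005], [-0.02, -1.0, -0.003], [-0.005, 0.003, -1.0]]
wrist_force: [-1.1, -0.7, -0.5]
gripper_width: 1.001
time_s: 18.02
tcp_pos: [0.6074, 0.2384, 0.0392]
ee_rot: [[1.0, -0.02, -0.003], [-0.02, -1.0, -0.002], [-0.003, 0.002, -1.0]]
wrist_force: [0.2, 0.1, -0.2]
gripper_width: 0.708
```

```bash
python3 -m creep '[[0.36,0,0,0,0,0,0],[0.34,0,0,0,0,0,0],[0.32,0,0,0,0,0,0],[0.28,0,0,0,0,0,0],[0.25,0,0,0,0,0,0]]';  python3 -m creep '[[0.2,0,0,0,0,0,0],[0.2,0,0,0,0,0,0],[0.2,0,0,0,0,0,0],[0.2,0,0,0,0,0,0]]'
```

```text
time_s: 18.43
tcp_pos: [0.6073, 0.2384, 0.0392]
ee_rot: [[1.0, -0.02, -0.003], [-0.02, -1.0, -0.002], [-0.003, 0.002, -1.0]]
wrist_force: [-0.0, 1.0, -0.4]
gripper_width: 0.329
time_s: 18.77
tcp_pos: [0.6073, 0.2384, 0.0392]
ee_rot: [[1.0, -0.02, -0.003], [-0.02, -1.0, -0.002], [-0.003, 0.002, -1.0]]
wrist_force: [-0.0, -0.2, 0.5]
gripper_width: 0.315
```

```bash
python3 -m creep '[[0.2,0,0,-0.03,0,0,0],[0.2,0,0,-0.09,0,0,0],[0.2,0,0,-0.18,0,0,0],[0.2,0,0,-0.28,0,0,0],[0.2,0,0,-0.38,0,0,0]]';  python3 -m creep '[[0.2,-0.02,0.02,-0.08,0,0,0],[0.2,-0.05,0.08,-0.14,0,0,0],[0.2,-0.08,0.17,-0.2,0,0,0.01],[0.2,-0.11,0.26,-0.24,0,0,0.02],[0.2,-0.14,0.36,-0.26,0,0,0.03]]'; python3 look.py 8
```

```text
time_s: 19.18
tcp_pos: [0.6073, 0.2383, 0.1546]
ee_rot: [[1.0, -0.02, -0.004], [-0.02, -1.0, -0.003], [-0.004, 0.003, -1.0]]
wrist_force: [0.9, 0.7, -0.9]
gripper_width: 0.318
time_s: 19.6
tcp_pos: [0.5636, 0.131, 0.2358]
ee_rot: [[0.993, -0.114, 0.0], [-0.114, -0.993, -0.001], [0.0, 0.001, -1.0]]
wrist_force: [0.7, 0.6, -0.2]
gripper_width: 0.314
[0.56362965 0.13102572 0.2358165 ] [-26.3 -21.8 -23.7  -0.2   0.4   4.2]
```

View pics/w8.png

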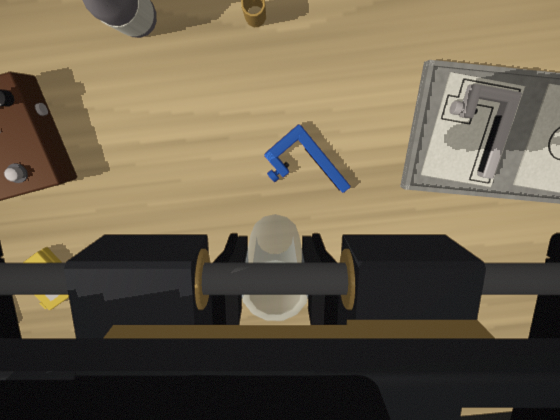

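```bash
python3 -m creep '[[0.2,-0.01,0.1,0,0,0,0.005],[0.2,-0.03,0.22,0,0,0,0.01],[0.2,-0.05,0.34,0,0,0,0.015],[0.2,-0.07,0.46,0,0,0,0.02],[0.2,-0.08,0.57,0,0,0,0.025]]';  python3 -m creep '[[0.2,-0.02,0.12,0,0,0,0.005],[0.2,-0.04,0.23,0,0,0,0.01],[0.2,-0.05,0.33,0,0,0,0.01],[0.2,-0.05,0.38,0,0,0,0.01],[0.2,-0.05,0.4,0,0,0,0.01]]'; python3 -m creep '[[0.2,0,0,0,0,0,0],[0.2,0,0,0,0,0,0]]'; python3 look.py 9
python3 - <<'E'
from cards import *
d=np.load("w9.npz"); s=dict(tcp_pos=d["p"],ee_rot=d["R"]); im=d["im"].copy(); print(d["R"].round(4))
for n,p0,z0 in [("pick_case",(.545,-.287,-.17),.01),("capo",(.589,-.0845,-.284),.01)]:
    for k,o in enumerate(r.outline_of("wrist",n)[:3]):
        ys,xs=np.nonzero(o["pixels"]); c=(xs.mean(),ys.mean()); w=bp("wrist",c,z0+.01,s)
        if np.hypot(*(w[:2]-p0[:2]))<.04:
            p,i=fit("wrist",n,o["pixels"],s,p0,z0)
            print(n," fit",p.round(4),np.degrees(p[2]).round(1),round(i,3)); overlay("wrist",n,p,s,im,z0)
o=r.outline_of("wrist","slide")
for q in o[:2]:
    ys,xs=np.nonzero(q["pixels"]); c=(xs.mean(),ys.mean());print(q["score"],c,len(xs))
R=rectify("wrist",d["im"],s,.46,.67,-.38,.01,.01)
g=cv2.cvtColor(R,cv2.COLOR_BGR2GRAY)
c=cv2.HoughCircles(cv2.GaussianBlur(g,(5,5),1),cv2.HOUGH_GRADIENT,1,100,param1=80,param2=20,minRadius=33,maxRadius=43)
if c is not None:
    for u,v,rad in c[0]: print("circle",.67-(v+.5)*.0005,.01-(u+.5)*.0005,rad/2,"mm r")
cv2.imwrite("pics/ov9.png",im); cv2.imwrite("pics/rect9.png",R)
E
```

```text
time_s: 20.07
tcp_pos: [0.5158, -0.0421, 0.2378]
ee_rot: [[0.98, -0.197, -0.002], [-0.197, -0.98, -0.002], [-0.002, 0.003, -1.0]]
wrist_force: [1.3, 0.1, -0.5]
gripper_width: 0.315
time_s: 20.48
tcp_pos: [0.4764, -0.1587, 0.2386]
ee_rot: [[0.973, -0.23, -0.002], [-0.23, -0.973, -0.002], [-0.001, 0.003, -1.0]]
wrist_force: [0.3, 0.2, -1.3]
gripper_width: 0.319
time_s: 20.65
tcp_pos: [0.4764, -0.1586, 0.2389]
ee_rot: [[0.973, -0.231, -0.002], [-0.231, -0.973, -0.002], [-0.001, 0.002, -1.0]]
wrist_force: [0.1, -0.1, 0.1]
gripper_width: 0.313
[ 0.4764451  -0.15863847  0.23886519] [ 1.3  0.2  0.  -0.1  0.2  0. ]
[[ 0.973  -0.2309 -0.0015]
 [-0.2309 -0.973  -0.0021]
 [-0.001   0.0024 -1.    ]]
pick_case  fit [ 0.544  -0.2871 -0.1693] -9.7 0.963
capo  fit [ 0.5902 -0.0842 -0.296 ] -17.0 0.91
capo  fit [ 0.5983 -0.0546 -0.7631] -43.7 0.289
0.96 (np.float64(274.64055172413794), np.float64(264.9324137931034)) 3625
circle 0.5675 -0.186 19.0 mm r
```

View pics/ov9.png

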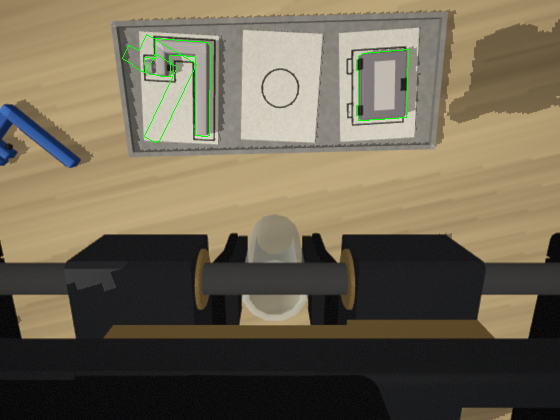

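```bash
python3 -m creep '[[0.2,0.1,0.01,0,0,0,0],[0.2,0.2,0.015,0.03,0,0,0],[0.2,0.28,0.02,0.1,0,0,0],[0.2,0.313,0.02,0.2,0,0,0],[0.2,0.313,0.02,0.3,0,0,0]]';  python3 -m creep '[[0.2,0,0,0.06,0,0,0],[0.2,0,0,0.1,0,0,0],[0.2,0,0,0.11,0,0,0],[0.2,0,0,0.11,0,0,0]]'
```

```text
time_s: 21.27
tcp_pos: [0.5698, -0.185, 0.1475]
ee_rot: [[0.974, -0.228, 0.001], [-0.228, -0.974, -0.003], [0.002, 0.002, -1.0]]
wrist_force: [-0.4, -0.2, -0.9]
gripper_width: 0.318
time_s: 21.6
tcp_pos: [0.5696, -0.1844, 0.1133]
ee_rot: [[0.974, -0.227, -0.001], [-0.227, -0.974, -0.003], [-0.001, 0.003, -1.0]]
wrist_force: [-0.1, -0.3, 0.4]
gripper_width: 0.318
```

```bash
python3 -m creep '[[0.2,-0.0095,0.008,0.03,0,0,0],[0.2,-0.0095,0.008,0.07,0,0,0],[0.2,-0.0095,0.008,0.11,0,0,0],[0.2,-0.0095,0.008,0.135,0,0,0],[0.2,-0.0095,0.008,0.14,0,0,0]]'; python3 -m creep '[[0.2,0,0,0,0,0,0]]'
```

```text
time_s: 22.02
tcp_pos: [0.5656, -0.186, 0.0706]
ee_rot: [[0.974, -0.227, -0.003], [-0.227, -0.974, -0.002], [-0.002, 0.003, -1.0]]
wrist_force: [-0.5, 0.5, -0.0]
gripper_width: 0.316
time_s: 22.1
tcp_pos: [0.5658, -0.186, 0.0708]
ee_rot: [[0.974, -0.226, -0.002], [-0.226, -0.974, -0.003], [-0.002, 0.003, -1.0]]
wrist_force: [0.2, -0.4, -0.5]
gripper_width: 0.318
```

Descend gently at about 4 mm per row, to 0.0515.

```bash
python3 -m creep '[[0.2,0.002,0,0.015,0,0,0],[0.2,0.002,0,0.03,0,0,0],[0.2,0.002,0,0.043,0,0,0],[0.2,0.002,0,0.054,0,0,0],[0.2,0.002,0,0.062,0,0,0]]'; python3 -m creep '[[0.2,0,0,0.002,0,0,0],[0.2,0,0,0.003,0,0,0],[0.2,0,0,0.004,0,0,0],[0.2,0,0,0.004,0,0,0]]'
```

```text
time_s: 22.52
tcp_pos: [0.5662, -0.1862, 0.0517]
ee_rot: [[0.974, -0.226, -0.003], [-0.226, -0.974, -0.002], [-0.002, 0.003, -1.0]]
wrist_force: [0.8, -0.1, -0.0]
gripper_width: 0.319
time_s: 22.85
tcp_pos: [0.5663, -0.1862, 0.0506]
ee_rot: [[0.974, -0.226, -0.002], [-0.226, -0.974, -0.003], [-0.002, 0.003, -1.0]]
wrist_force: [0.1, -0.1, 0.2]
gripper_width: 0.317
```

```bash
python3 -m creep '[[0.2,0,0,0.001,0,0,0],[0.2,0,0,0.002,0,0,0],[0.2,0,0,0.003,0,0,0],[0.2,0,0,0.004,0,0,0],[0.2,0,0,0.004,0,0,0]]'; python3 -m creep '[[0.2,0,0,0.001,0,0,0],[0.2,0,0,0.001,0,0,0]]'
```

```text
time_s: 23.27
tcp_pos: [0.5663, -0.1862, 0.0494]
ee_rot: [[0.974, -0.226, -0.002], [-0.226, -0.974, -0.003], [-0.002, 0.003, -1.0]]
wrist_force: [-0.1, -0.2, -0.9]
gripper_width: 0.319
time_s: 23.43
tcp_pos: [0.5664, -0.1862, 0.0492]
ee_rot: [[0.974, -0.226, -0.002], [-0.226, -0.974, -0.003], [-0.002, 0.003, -1.0]]
wrist_force: [0.6, -0.1, 0.1]
gripper_width: 0.32
```

```bash
python3 -m creep '[[0.2,0,0,0.001,0,0,0],[0.2,0,0,0.002,0,0,0],[0.2,0,0,0.002,0,0,0]]'
```

```text
time_s: 23.68
tcp_pos: [0.5664, -0.1863, 0.0492]
ee_rot: [[0.974, -0.226, -0.002], [-0.226, -0.974, -0.003], [-0.001, 0.003, -1.0]]
wrist_force: [-1.2, 1.0, 4.5]
gripper_width: 0.311
```

Contact shows as 4.5 N. Release slowly.

```bash
python3 -m creep '[[0.32,0,0,0,0,0,0],[0.34,0,0,0,0,0,0],[0.37,0,0,0,0,0,0],[0.42,0,0,0,0,0,0],[0.5,0,0,0,0,0,0]]'; python3 -m creep '[[0.55,0,0,0,0,0,0],[0.6,0,0,0,0,0,0],[0.6,0,0,0,0,0,0]]'; python3 - <<'E'
from h import *
im=r.capture("side"); cv2.imwrite("pics/side5.png",cv2.resize(im[190:360,260:440],None,fx=4,fy=3.4))
E
```

```text
time_s: 24.1
tcp_pos: [0.5664, -0.1863, 0.0489]
ee_rot: [[0.974, -0.226, -0.002], [-0.226, -0.974, -0.003], [-0.002, 0.003, -1.0]]
wrist_force: [-0.3, -0.3, 0.5]
gripper_width: 0.426
time_s: 24.35
tcp_pos: [0.5664, -0.1863, 0.0488]
ee_rot: [[0.974, -0.226, -0.002], [-0.226, -0.974, -0.003], [-0.002, 0.003, -1.0]]
wrist_force: [-0.5, 0.2, -0.1]
gripper_width: 0.575
```

View pics/side5.png

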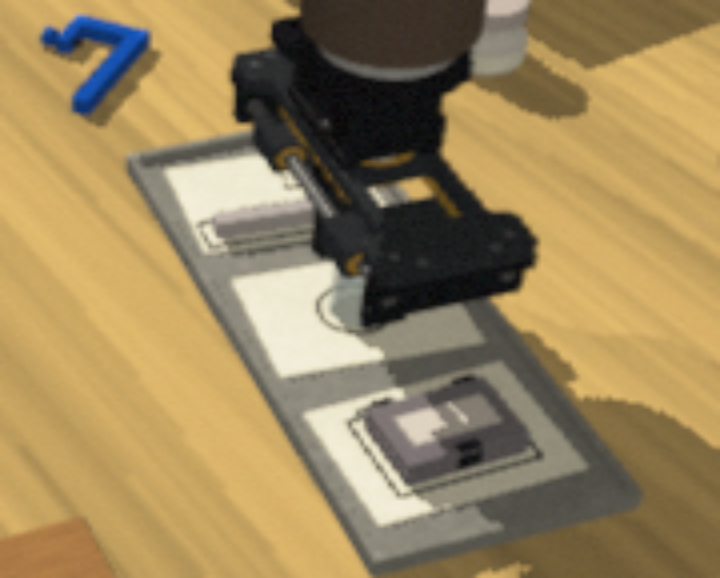

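The slide stands in its circle. Now raise straight up, back off and verify.

```bash
python3 -m creep '[[0.6,0,0,-0.03,0,0,0],[0.6,0,0,-0.08,0,0,0],[0.6,0,0,-0.16,0,0,0],[0.6,0,0,-0.26,0,0,0],[0.6,0,0,-0.38,0,0,0]]'; python3 -m creep '[[0.7,-0.05,0,-0.1,0,0,0],[0.7,-0.15,0,-0.2,0,0,0],[0.7,-0.27,0,-0.26,0,0,0],[0.7,-0.36,0,-0.28,0,0,0],[0.7,-0.36,0,-0.28,0,0,0]]'; python3 -m creep '[[0.7,0,0,0,0,0,0],[0.7,0,0,0,0,0,0]]'; python3 look.py 10
python3 - <<'E'
from cards import *
d=np.load("w10.npz"); s=dict(tcp_pos=d["p"],ee_rot=d["R"]); im=d["im"].copy()
for n,p0,z0 in [("pick_case",(.545,-.287,-.17),.01),("capo",(.589,-.0845,-.284),.01)]:
    for k,o in enumerate(r.outline_of("wrist",n)[:3]):
        ys,xs=np.nonzero(o["pixels"]); c=(xs.mean(),ys.mean()); w=bp("wrist",c,z0+.01,s)
        if np.hypot(*(w[:2]-p0[:2]))<.03:
            p,i=fit("wrist",n,o["pixels"],s,p0,z0)
            print(n," fit",p.round(4),np.degrees(p[2]).round(1),round(i,3)); overlay("wrist",n,p,s,im,z0)
for o in r.outline_of("wrist","slide")[:1]:
    p,i,A=cylfit("wrist",o["pixels"],s,(.567,-.186),z0=.01); print("slide",o["score"],p,i)
    cs,_=cv2.findContours(A,cv2.RETR_EXTERNAL,cv2.CHAIN_APPROX_NONE); cv2.drawContours(im,cs,-1,(0,255,0),1)
cv2.imwrite("pics/ov10.png",im)
t=r.capture("side"); cv2.imwrite("pics/side10.png",t)
cv2.imwrite("pics/top10.png",r.capture("top"))
E
```

```text
time_s: 24.82
tcp_pos: [0.5655, -0.1858, 0.1632]
ee_rot: [[0.974, -0.226, -0.006], [-0.226, -0.974, -0.002], [-0.005, 0.003, -1.0]]
wrist_force: [1.3, -0.0, 0.2]
gripper_width: 0.599
time_s: 25.23
tcp_pos: [0.4573, -0.1606, 0.2513]
ee_rot: [[0.974, -0.226, -0.001], [-0.226, -0.974, -0.002], [-0.001, 0.002, -1.0]]
wrist_force: [-0.5, 0.1, 0.4]
gripper_width: 0.695
time_s: 25.4
tcp_pos: [0.4573, -0.1607, 0.2525]
ee_rot: [[0.974, -0.226, 0.001], [-0.226, -0.974, -0.002], [0.002, 0.002, -1.0]]
wrist_force: [0.5, 0.5, 0.2]
gripper_width: 0.7
[ 0.4573421  -0.16072602  0.25250042] [-0.1  2.5  0.8 -0.   0.6  0. ]
pick_case  fit [ 0.544  -0.2871 -0.1748] -10.0 0.962
capo  fit [ 0.5896 -0.0843 -0.2999] -17.2 0.905
slide 0.88 [ 0.56654504 -0.18632899] 0.7508130610120983
```

View pics/ov10.png

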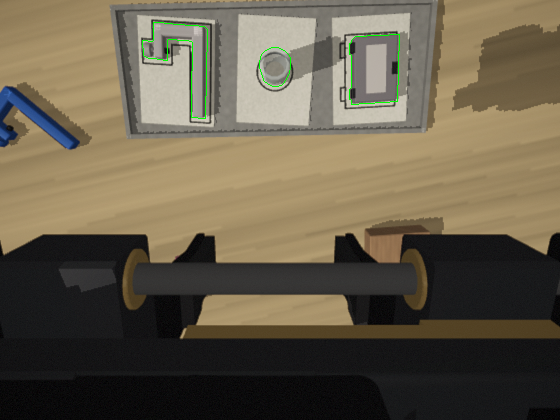

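View pics/side10.png

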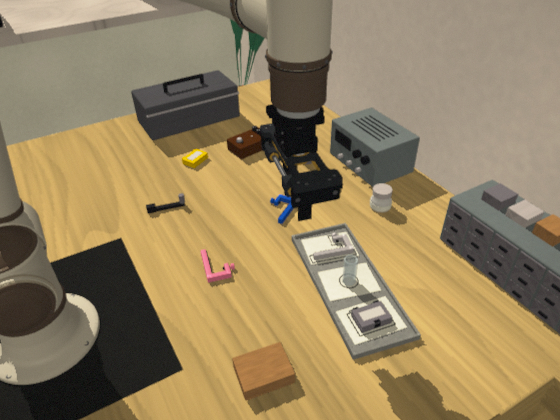

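The last views show all three items inside their outlines and the slide upright at (275,67). The bystanders that show are where they were, and the arm is clear. Handing in.

```bash
python3 - <<'E'
from station import r
print(r.finish_job())
E
```

```text
the job is handed in; nothing more can be done
None
```

I placed the pick case, the steel capo and the glass slide on their cards and handed the job in at about 25.7 s on the robot's clock. It reported no verdict.

The last wrist-camera fits put all three well inside the limits:

| Item | Distance from card centre | Turn from the drawing |
|---|---|---|
| Pick case | about 1 mm | about 0.3° |
| Capo | about 1 mm | about 0.9° |
| Glass slide | under 1 mm | not applicable |

- **Orientation:** the hinge and the spine are on the drawn sides, and the slide is upright in its circle. The slide touched down with about 4.5 N at the wrist.
- **Weaker check:** the slide's outline fit was loose (overlap 0.75, against 0.96 for the case and 0.91 for the capo). Its centre still agreed with the drawn circle and with the position where I released it.
- **Not checked:** the brass slide and the polish bottle were hidden behind the arm in the final side view. The gripper never came close to them. The other bystanders looked unmoved, but I did not measure them.

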